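# Brace the glass jar and unscrew its tight cap

### The job

Press the raised chrome frame down flat on its wooden base so that it braces the glass jar's square foot, then unscrew the jar's tight white cap (anticlockwise from above) until its threads let go, with the jar staying put in the brace. Lift the cap straight up and finish still holding it in the gripper, level and centred with its lower edge about 2 cm above the jar's mouth; do not put it down. Leave the tray, hairclip, tongue scraper and lidded box alone.

Things in the scene. Friction and masses are not known exactly. Their poses are not given: they have to be found in the camera images.
- stand: Fixed dark-wood base lying on the marble sill, 205 x 114 mm, 8 mm thick. Origin: on the sill (underside), under the nominal jar axis; its x axis points from the frame's orange press tab towards the frame's hinge (roughly away from the robot, yaw within 0.5 rad), z up. The base reaches from x = -127 to +78 mm.
- brace (a joint): Angle (rad) of the chrome frame, a flat 6 mm plate 98 mm wide whose 69 mm wide opening surrounds the jar. Hinge line along stand y at stand x = +65 mm, 13 mm above the sill. 0 = level on the base (hard stop; top face at 16 mm, flanking the jar's foot); starts at 0.25 to 0.33, tab end up. Stiff friction hinge, stays where left: 3 to 5 N down on the tab moves it.
- brace_tab (a point): Centre of the upper face of the frame's press tab, marked with an orange patch; 160 mm from the hinge line towards the robot, at stand x = -95 mm when level. The tab is 44 mm wide. About 16 mm above the sill when level, 55 to 68 mm when raised.
- jar: Loose clear glass jar, 0.35 kg, on the base. Square foot 64 x 64 x 8 mm (parallel to the base within 0.03 rad), round body 54 mm in diameter, neck 40 mm, 64 mm tall; beads inside. Origin: centre of its underside, 8 mm above the sill. Unless the frame is level the jar spins along with the cap; braced, it turns at most about 0.08 rad.
- jar_mouth (a point): Centre of the jar's mouth (top of the neck), 64 mm above the jar's underside, 72 mm above the sill.
- cap: White screw cap, 60 mm diameter, 26 mm tall, 16 facets (grip any), orange mark on top, 0.07 kg. Origin: centre of its lower edge, 53 mm above the sill when on (19 mm below the mouth). Tight, 0.2 to 0.5 N m, easing as it lets go. Cannot be pulled off unturned: 1.05 to 1.25 rad anticlockwise (from above) relative to the jar frees it, rising up to 3 mm; then it lifts off. 1.6 rad meets a stop.
- tray: Round mirrored tray, 170 mm in diameter, 6 mm thick, fixed on the sill to the left. Bystander.
- hairclip: Orange plastic hairclip, 70 x 14 x 15 mm, lying loose on the tray. Origin: centre of its underside. Bystander.
- scraper: Stainless tongue scraper, U-shaped 6 mm rod, about 135 x 46 mm, lying loose on the sill. Bystander.
- cbox: White ceramic box 120 x 120 x 60 mm, fixed, to the right, with a hinged flap lid standing ajar. Origin: centre of its underside. Bystander.
- flap (a joint): Opening angle (rad) of the ceramic box's flap lid, 0 = shut; hinged on the box's far side. Starts ajar at 0.25 to 0.6 and should stay as found.
Mind the look-alikes: they are no part of the job. Of the things that look like the cap, the largest one is meant. Of the things that look like the stand, the larger one is meant.

How it is judged:
By the outcome, as a careful person would: the job done as asked, in the order asked, and still so for the second after the job is handed in, while the arm keeps its last pose, push and grip.
It also fails if it takes over 48 s, if anything falls off the work surface, if the arm or the gripper's body presses on something with over 40 N, if the wrist force passes 120 N, or if a joint passes its speed limit or range.

### The arm

A 7-joint arm with a two-finger parallel gripper is mounted at the origin on the work surface. World frame = base frame: x ahead of the robot, y to its left, z up, the work surface at z = 0. Lengths are in mm, angles in rad, forces in N, time in s.
With the tool pointing down it reaches from about 400 to 850 mm from the base axis. Payload 10.4 kg.
Tool frame: the origin (TCP) lies on the centre line of the jaws, within the pads' length; the fingertips stand 14 mm ahead of it and the grasp point (between the pads) lies 5 mm behind it; z points along the fingers, y is the line along which they close (so a half turn about z gives the same grasp; the last joint's range is limited). The gripper opens to 87 mm and grips with 3 to 60 N. Pads are 19 mm wide; open, the fingers measure 117 mm over their backs; the gripper's body (75 mm by 190 mm) begins 51 mm behind the grasp point.
Start: joints at [1.079, 0.332, -0.065, 1.46, 0.022, 1.35, -0.088], TCP at [282.408, -557.581, 236.576] pointing down, gripper open.
Joint ranges: [-2.6, 2.6], [-0.5, 2.12], [-1.47, 1.34], [0.16, 2.42], [-1.27, 4.41], [0.06, 2.06], [-2.6, 2.6]. Speed limits (rad/s): [2.22, 2.22, 2.79, 2.79, 3.14, 3.14, 3.14].

### API

Orientations are given as a 3x3 rotation matrix whose columns are the frame's x, y, z axes.
In Python, from rig import r, optics gives the robot as it stands.
- The arm moves only by the tool move_arm, never from a script. Its argument "plan" is a list of rows, each a list of 7 numbers: the turn, a rotation vector about the tool's x, y, z in degrees, then the shift along the tool's x, y, z in cm, then the finger opening in cm, from 0 to 8.7. In form: [[ax, ay, az, tx, ty, tz, fingers], ...]. A call has 1 to 5 rows; each row shifts and turns the commanded pose from where the row before left it, along the tool's axes as they then stand; what a row does not reach is not made up. A row lasts 1/12 s, in which the tool goes at most 41.7 mm and 7.16 degrees, less where a joint would pass 70% of its speed; a pose out of reach is approached as far as the arm can. A call with a gripper value outside its range is refused whole. The fingers move at their own pace and stop on an object; the grip force is fixed at half the most. Time passes only in rows, so rows that do not move let the fingers close. It gives the time, the measured TCP pose, the force, the opening and the grip force at its end, in the units of the state.
- r.sense(): the state, without advancing time (a new reading comes with each control period).
- optics.grab_frame(name): name is "side" or "top" or "wrist"; returns (picture, depth): 400x640x3 uint8, red, green, blue; 400x640 float32, mm along the optical axis (not along the pixel's ray), 0 where there is no reading.
- optics.calibration(name): a dict with "K" (3x3 intrinsics, pixels), "pose" (4x4, takes a point from camera to world coordinates). Camera axes: x right, y up, looking along -z (the intrinsics and any distortion apply to the point x, -y, -z); pixel columns grow to the right and rows downward; lengths in mm; the calibration is good to about 2 mm. A picture is of the moment at which its call begins: read the wrist's pose just before it. calibration takes no time and is no camera call; for the wrist camera it gives the pose at the moment of the call.
- r.hand_in(): hands the job in; it is judged then, once.
The state is a dict: "time": time; "joint_pos": joint angles; "qvel": joint speeds; "tau": joint torques, N m; "tcp_pos": TCP position; "tcp_rot": TCP orientation; "force": force on the tool from outside, world axes, zero at the start; "moment": the same for the moment, N m; "grip_width": finger opening in mm; "grip_force": force on a finger pad.
Only numpy, scipy, OpenCV 4.12 (cv2) and the standard library are available. Lean on these libraries where they do the work, as an engineer would, in place of code of your own. Each camera call takes 0.05 s, during which the arm holds its last target. There are 200 camera calls.

## Working session

There is one attempt and no reset: what is moved stays moved. The work goes in short steps, Python scripts to look and compute and a tool call to move; the robot and the scene stay as the last step left them, time stands still between calls to the robot, and variables do not carry over. Pictures are saved under pics/ and viewed, at most 10 in all, crops included, and the job is handed in when it is done.

Besides the shell and the picture viewer there is one more tool, called after "Request:" by a JSON object that holds its "api" and its "payload". move_arm: Moves the arm, as the interface text tells. Its arguments: {"type":"object","properties":{"plan":{"type":"array"}},"required":["plan"]}

```bash
ls; mkdir -p pics
cat > h.py <<'E'
import numpy as np, cv2
from rig import r, optics
def ray_plane(name,u,v,z,cal=None):
    c=cal or optics.calibration(name);K=np.array(c["K"]);P=np.array(c["pose"])
    d=np.linalg.inv(K)@[u,v,1]; d=P[:3,:3]@[d[0],-d[1],-d[2]]; o=P[:3,3]
    return o+d*(z-o[2])/d[2]
def pts(name,depth,cal=None):
    c=cal or optics.calibration(name);K=np.array(c["K"]);P=np.array(c["pose"])
    v,u=np.mgrid[:depth.shape[0],:depth.shape[1]]
    d=np.stack([u,v,np.ones_like(u)],-1)@np.linalg.inv(K).T
    p=d*depth[...,None]; p=p*[1,-1,-1]
    return p@P[:3,:3].T+P[:3,3]
E
python3 - <<'E'
from h import *
for n in("top","side"):
    c=optics.calibration(n);print({k:np.round(v,3).tolist() for k,v in c.items()})
    im,d=optics.grab_frame(n);cv2.imwrite(f"pics/{n}1.png",im[:,:,::-1]);np.save(f"{n}1.npy",d)
s=r.sense();print(s["time"],s["tcp_pos"],s["tcp_rot"])
E
```

```text
pics
{'K': [[446.157, 0.0, 318.165], [0.0, 446.157, 199.715], [0.0, 0.0, 1.0]], 'pose': [[0.015, 0.999, -0.035, 499.656], [-1.0, 0.015, -0.007, -0.294], [-0.006, 0.035, 0.999, 1297.272], [0.0, 0.0, 0.0, 1.0]]}
{'K': [[517.426, 0.0, 313.18], [0.0, 517.426, 197.159], [0.0, 0.0, 1.0]], 'pose': [[-0.916, -0.262, 0.305, 942.822], [0.402, -0.6, 0.692, 892.812], [0.002, 0.756, 0.655, 934.614], [0.0, 0.0, 0.0, 1.0]]}
0.1 [ 282.24206358 -557.28718649  235.86827264] [[ 8.92105733e-01  4.51826303e-01 -5.93744632e-04]
 [ 4.51826690e-01 -8.92105107e-01  1.05836823e-03]
 [-5.14840137e-05 -1.21244604e-03 -9.99999264e-01]]
```

View pics/top1.png

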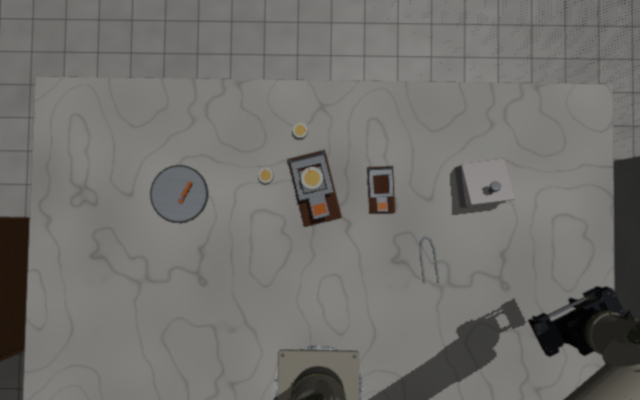

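View pics/side1.png

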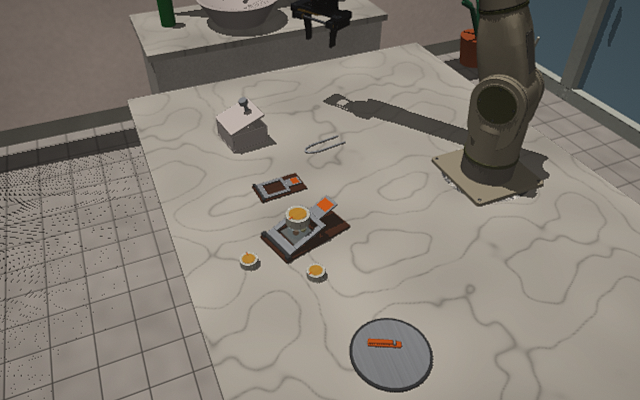

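The top view shows three cap-like things, at (312,177), (300,131) and (265,175). The one at (312,177) is the largest and sits on a jar, so it is the cap. There are two stand-like things, at (314,188) and (381,190); the left one is larger and holds the jar, so it is the stand. Next I measure them and confirm in one crop.

Run:
```python
from h import *
im=cv2.imread("pics/top1.png");hsv=cv2.cvtColor(im,cv2.COLOR_BGR2HSV);d=np.load("top1.npy")
P=pts("top",d)
win=np.zeros(im.shape[:2],bool);win[140:235,280:348]=1
def blob(m):
    n,l,s,c=cv2.connectedComponentsWithStats(m.astype(np.uint8));k=1+np.argmax(s[1:,4]);return l==k,c[k],s[k,4]
H,S,V=cv2.split(hsv)
org=win&(H<14)&(S>170)&(V>150)
m,c,a=blob(org);q=np.median(P[m],0);print("tab px",c,a,"depthpt",q,P[m].min(0),P[m].max(0))
print("tab ray z=60",ray_plane("top",*c,60))
cap=win&(P[...,2]>70)&(P[...,2]<95);cap&=~org
m,c,a=blob(cap);q=P[m];print("cap px",c,a,"c",q.mean(0),"mid",(q.min(0)+q.max(0))/2,np.ptp(q,axis=0),"ray79",ray_plane("top",*c,79))
# stand: not sill: wood dark red-brown
obj=win&((S>100)&(V<130)|(P[...,2]>5))
m,c,a=blob(obj);pc=cv2.findContours(m.astype(np.uint8),0,1)[0][0]
rc=cv2.minAreaRect(pc);bx=cv2.boxPoints(rc);print("rect",rc)
print(np.round([ray_plane("top",*b,8) for b in bx],1))
wood=win&(S>90)&(H<20)&(V<110)
m2=wood;w=P[m2];hull=cv2.minAreaRect(np.array([ray_plane("top",u,v,8)[:2] for v,u in np.argwhere(m2)],np.float32));print("wood rect",hull,cv2.boxPoints(hull), np.median(w[:,2]))
vis=im[120:245,240:410].copy();vis=cv2.resize(vis,None,fx=4,fy=4,interpolation=cv2.INTER_CUBIC)
vs=cv2.imread("pics/side1.png")[160:300,220:380];vis2=cv2.resize(vs,None,fx=2.5,fy=2.5)
cv2.imwrite("pics/crop1.png",vis)
```

```text
Traceback (most recent call last):
ValueError: attempt to get argmax of an empty sequence
```

```bash
cat > m.py <<'E'
from h import *
im=cv2.imread("pics/top1.png");hsv=cv2.cvtColor(im,cv2.COLOR_BGR2HSV);d=np.load("top1.npy")
vis=cv2.resize(im[120:245,240:410],None,fx=4,fy=4,interpolation=cv2.INTER_CUBIC)
cv2.imwrite("pics/crop1.png",vis)
P=pts("top",d)
print("px hsv tab",hsv[209,319],"cap",hsv[177,312],"rim",hsv[168,308],"wood",hsv[220,308],"sill",hsv[220,280],"z",P[209,319],P[177,312],P[220,280])
win=np.zeros(im.shape[:2],bool);win[145:235,282:346]=1
def blob(m):
    n,l,s,c=cv2.connectedComponentsWithStats(m.astype(np.uint8));k=1+np.argmax(s[1:,4]);return l==k,c[k],s[k,4]
H,S,V=[x.astype(int) for x in cv2.split(hsv)]
org=win&(H<13)&(S>130)&(V>130)
m,c,a=blob(org);print("tab px",c,a,"depthpt",np.median(P[m],0),np.ptp(P[m],axis=0),"ray60",ray_plane("top",*c,60))
cap=win&(P[...,2]>70)&(P[...,2]<95)
m,c,a=blob(cap);q=P[m];print("cap px",c,a,"mid",(q.min(0)+q.max(0))/2,np.ptp(q,axis=0),"ray79",ray_plane("top",*c,79))
wood=win&(S>70)&(H<20)&(V<120)
hull=cv2.minAreaRect(np.array([ray_plane("top",u,v,8)[:2] for v,u in np.argwhere(wood)],np.float32));print("wood rect",hull,cv2.boxPoints(hull), np.median(P[wood][:,2]))
E
python3 m.py
```

```text
px hsv tab [ 12 190 133] cap [ 21 134 145] rim [ 12  72 128] wood [  9 151  54] sill [ 24  10 126] z [516.95775159   5.3634494   62.52778033] [604.04248528  25.75998773  78.72176435] [484.15679345 118.71083496  -2.16876975]
tab px [319.24675325 208.79220779] 77 depthpt [517.07925825   5.27344737  62.06672109] [25.45199547 27.84454351 16.12458188] ray60 [517.57941704   4.69946847  60.        ]
cap px [311.95833333 177.4921875 ] 384 mid [602.634586    26.96275754  78.67098249] [58.35293528 57.57785986 16.88058433] ray79 [602.66667718  25.8472146   79.        ]
wood rect ((578.6261596679688, 20.69879913330078), (199.7015380859375, 109.042236328125), 14.905196189880371) [[468.11118   47.70178 ]
 [496.15903  -57.671494]
 [689.1411    -6.30418 ]
 [661.09326   99.06909 ]] 8.561607778707184
```

View pics/crop1.png

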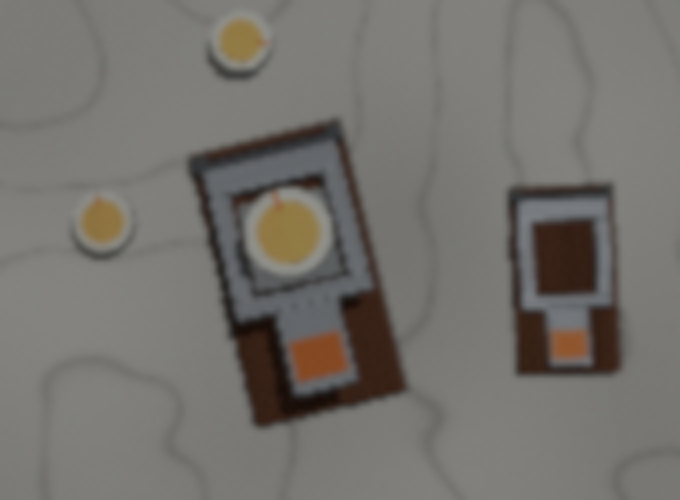

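The crop confirms it: the large cap is on the jar inside the large stand, with the orange tab at its near end. The depth points agree: cap top at 78.7 mm and tab at 62 mm. Stand yaw is about 14.9°, and the origin from the wood rectangle is (602, 27), matching the cap at (602.6, 26). Moving over the tab with the fingers closed.

Request:
{"api": "move_arm", "payload": {"plan": [[0,0,6,0,0,0,0],[0,0,6,0,0,0,0],[0,0,0,2.4,-3.2,0,0],[0,0,0,2.4,-3.2,0,0],[0,0,0,2.4,-3.2,0,0]]}}

```text
time: 0.52
tcp_pos: [327.3, -444.9, 235.8]
tcp_rot: [[0.967, 0.255, -0.001], [0.255, -0.967, 0.001], [-0.0, -0.001, -1.0]]
force: [1.2, -0.5, -0.1]
grip_width: 61.4
grip_force: 0.0
```

Request:
{"api": "move_arm", "payload": {"plan": [[0,0,0,2.4,-3.2,0,0],[0,0,0,2.4,-3.2,0,0],[0,0,0,2.4,-3.2,0,0],[0,0,0,2.4,-3.2,0,0],[0,0,0,2.4,-3.2,0,0]]}}

```text
time: 0.93
tcp_pos: [402.5, -258.9, 236.4]
tcp_rot: [[0.967, 0.256, -0.0], [0.256, -0.967, -0.0], [-0.0, 0.0, -1.0]]
force: [1.5, -0.7, 0.2]
grip_width: 28.4
grip_force: 0.0
```

Request:
{"api": "move_arm", "payload": {"plan": [[0,0,0,2.4,-3.2,0,0],[0,0,0,2.4,-3.2,0,0],[0,0,0,2.4,-3.2,0,0],[0,0,0,2.4,-3.2,0,0],[0,0,0,0,0,0,0]]}}

```text
time: 1.35
tcp_pos: [464.4, -104.4, 236.7]
tcp_rot: [[0.964, 0.266, 0.001], [0.266, -0.964, 0.002], [0.002, -0.002, -1.0]]
force: [-0.7, 1.1, -0.7]
grip_width: 1.4
grip_force: 0.0
```

Request:
{"api": "move_arm", "payload": {"plan": [[0,0,0,2.35,-3.05,0,0],[0,0,0,2.35,-3.05,0,0],[0,0,0,2.4,-3.05,0,0],[0,0,0,0,0,4,0],[0,0,0,0,0,4,0]]}}

```text
time: 1.77
tcp_pos: [509.3, -3.0, 157.2]
tcp_rot: [[0.965, 0.261, 0.005], [0.261, -0.965, 0.001], [0.005, 0.001, -1.0]]
force: [0.4, -1.6, -1.4]
grip_width: 0.7
grip_force: 0.0
```

Request:
{"api": "move_arm", "payload": {"plan": [[0,0,0,0,0,3,0],[0,0,0,0,0,2,0],[0,0,0,0,0,0,0],[0,0,0,0,0,0,0]]}}

```text
time: 2.1
tcp_pos: [506.9, -5.9, 106.2]
tcp_rot: [[0.967, 0.257, -0.002], [0.257, -0.967, 0.0], [-0.002, -0.001, -1.0]]
force: [0.3, -0.3, 0.7]
grip_width: 0.7
grip_force: 0.0
```

Run:
```python
from h import *
s=r.sense();print(s["time"],s["tcp_pos"],s["force"],np.round(s["joint_pos"],2),s["grip_width"])
im,d=optics.grab_frame("side");cv2.imwrite("pics/s2.png",cv2.resize(im[130:290,200:400,::-1],None,fx=4,fy=3.5,interpolation=cv2.INTER_CUBIC))
```

```text
2.1 [506.87984752  -5.87452729 106.18974995] [ 0.32218342 -0.26039416  0.6547064 ] [ 0.41  0.24 -0.54  1.9   0.14  1.04 -1.5 ] 0.7260971172515386
```

View pics/s2.png

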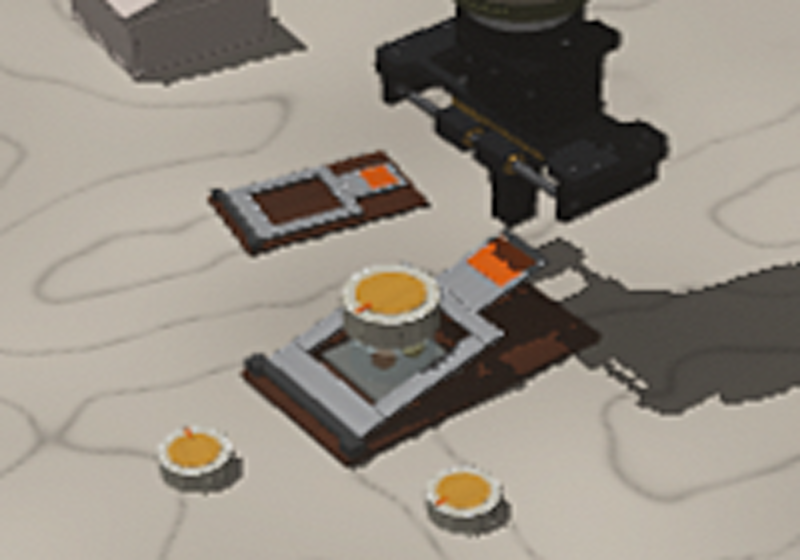

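The side view shows the closed fingers just over the orange tab, at about (505,240) in the crop. The body is clear of the cap. I correct y by 8 mm and press down.

Request:
{"api": "move_arm", "payload": {"plan": [[0,0,0,0.4,-0.8,0,0],[0,0,0,0,0,2,0],[0,0,0,0,0,1,0],[0,0,0,0,0,0.6,0],[0,0,0,0,0,0.6,0]]}}

```text
time: 2.57
tcp_pos: [509.6, 3.0, 64.8]
tcp_rot: [[0.967, 0.256, 0.0], [0.256, -0.967, -0.0], [0.0, 0.0, -1.0]]
force: [-0.6, -0.7, 2.3]
grip_width: 0.4
grip_force: 1.3
```

Request:
{"api": "move_arm", "payload": {"plan": [[0,0,0,0,0,0.6,0],[0,0,0,0,0,0.6,0],[0,0,0,0,0,0.6,0],[0,0,0,0,0,0.6,0],[0,0,0,0,0,0,0]]}}

```text
time: 2.98
tcp_pos: [508.9, 2.7, 39.4]
tcp_rot: [[0.967, 0.256, -0.001], [0.256, -0.967, 0.0], [-0.001, -0.0, -1.0]]
force: [0.6, -0.4, 0.9]
grip_width: 0.6
grip_force: 0.0
```

Request:
{"api": "move_arm", "payload": {"plan": [[0,0,0,0,0,0.4,0],[0,0,0,0,0,0.3,0],[0,0,0,0,0,0.2,0],[0,0,0,0,0,0.1,0],[0,0,0,0,0,0,0]]}}

```text
time: 3.4
tcp_pos: [509.3, 2.8, 30.5]
tcp_rot: [[0.967, 0.256, 0.0], [0.256, -0.967, -0.0], [0.0, 0.0, -1.0]]
force: [-0.7, -1.0, 0.5]
grip_width: 0.4
grip_force: 0.0
```

Request:
{"api": "move_arm", "payload": {"plan": [[0,0,0,0,0,0.1,0],[0,0,0,0,0,0.1,0],[0,0,0,0,0,0,0]]}}

```text
time: 3.65
tcp_pos: [509.5, 2.9, 30.0]
tcp_rot: [[0.967, 0.256, 0.0], [0.256, -0.967, -0.001], [-0.0, 0.001, -1.0]]
force: [-9.4, -0.3, 22.0]
grip_width: 0.5
grip_force: 11.1
```

The tab is at its hard stop: TCP z is 30.0, so the tip is at 16 mm, with 22 N on it. Lifting now and moving over the cap while opening.

Request:
{"api": "move_arm", "payload": {"plan": [[0,0,0,0,0,-1,0.5],[0,0,0,0,0,-4,8.7],[0,0,0,0,0,-4,8.7],[0,0,0,0,0,-4,8.7],[0,0,0,3.2,0,0,8.7]]}}

```text
time: 4.07
tcp_pos: [541.9, 10.0, 168.8]
tcp_rot: [[0.967, 0.255, 0.013], [0.255, -0.967, -0.004], [0.012, 0.007, -1.0]]
force: [3.1, -0.2, 0.7]
grip_width: 23.7
grip_force: 0.0
```

Request:
{"api": "move_arm", "payload": {"plan": [[0,0,0,3.2,0.1,0,8.7],[0,0,0,3.2,0,0,8.7],[0,0,0,0,0,0,8.7],[0,0,0,0,0,0,8.7],[0,0,0,0,0,0,8.7]]}}

```text
time: 4.48
tcp_pos: [601.8, 26.6, 158.2]
tcp_rot: [[0.966, 0.257, -0.001], [0.257, -0.966, 0.0], [-0.001, -0.0, -1.0]]
force: [-0.8, -0.3, 0.3]
grip_width: 57.1
grip_force: 0.0
```

Run:
```python
from h import *
s=r.sense();print(s["time"],s["tcp_pos"],s["force"],s["moment"],np.round(s["joint_pos"],2),s["grip_width"])
c=optics.calibration("wrist");im,d=optics.grab_frame("wrist");sd,ds=optics.grab_frame("side")
np.savez("w3.npz",d=d,K=c["K"],P=c["pose"],ds=ds)
cv2.imwrite("pics/w3raw.png",im[:,:,::-1]);cv2.imwrite("pics/s3raw.png",sd[:,:,::-1])
cv2.imwrite("pics/c3.png",np.vstack([cv2.resize(im,(480,300)),cv2.resize(sd[170:270,230:390],(480,300))])[:,:,::-1])
P=pts("wrist",d,c)
cap=(P[...,2]>70)&(P[...,2]<90)&(np.hypot(P[...,0]-602,P[...,1]-27)<50)
q=P[cap];print(cap.sum(),(q.min(0)+q.max(0))/2,np.ptp(q,axis=0),np.median(q[:,2]))
S=pts("side",ds)
hs=cv2.cvtColor(sd,cv2.COLOR_RGB2HSV);o=(hs[...,0]<14)&(hs[...,1]>170)&(np.hypot(S[...,0]-510,S[...,1]-3)<30)
print("tab side",o.sum(),np.median(S[o],0))
```

```text
4.4833 [601.78185356  26.64131892 158.15289183] [-0.79844903 -0.3194959   0.25459906] [-0.0079715   0.02473695 -0.00333271] [ 0.31  0.39 -0.54  1.6   0.21  1.21 -1.58] 57.14162145094042
4625 [602.44963632  26.75706457  76.00898277] [60.86127317 60.00200868 11.99754874] 79.61659006309347
tab side 89 [511.26532259   4.06110309  13.3396738 ]
```

View pics/c3.png

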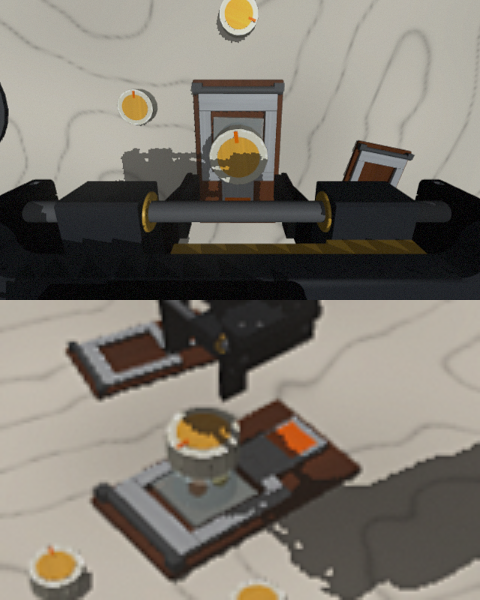

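The lower picture shows the frame flat, with the tab at z≈13–16 mm. From the wrist camera the cap is centred at (602.4, 26.8), top at 79.6. Descending around the cap and closing.

Request:
{"api": "move_arm", "payload": {"plan": [[0,0,0,0.05,0,2,8.7],[0,0,0,0,0,1,8.7],[0,0,0,0,0,0,8.7],[0,0,0,0,0,0,8.7],[0,0,0,0,0,0,8.7]]}}

```text
time: 5.0
tcp_pos: [602.9, 26.5, 129.3]
tcp_rot: [[0.967, 0.256, 0.001], [0.256, -0.967, -0.0], [0.001, 0.0, -1.0]]
force: [-0.4, 0.4, 0.3]
grip_width: 86.3
grip_force: 0.0
```

Request:
{"api": "move_arm", "payload": {"plan": [[0,0,0,0,0,2,8.7],[0,0,0,0,0,2,8.7],[0,0,0,0,0,1.3,8.7],[0,0,0,0,0,0.9,8.7],[0,0,0,0,0,0,8.7]]}}

```text
time: 5.42
tcp_pos: [601.9, 26.5, 65.1]
tcp_rot: [[0.967, 0.257, -0.002], [0.257, -0.967, -0.0], [-0.002, -0.001, -1.0]]
force: [0.6, -0.5, -0.0]
grip_width: 87.2
grip_force: 0.0
```

Request:
{"api": "move_arm", "payload": {"plan": [[0,0,0,0,0,0,8.7],[0,0,0,0,0,0,6.8]]}}

```text
time: 5.58
tcp_pos: [603.5, 26.8, 67.7]
tcp_rot: [[0.967, 0.256, 0.002], [0.256, -0.967, 0.0], [0.001, 0.0, -1.0]]
force: [-0.0, -0.1, 0.6]
grip_width: 84.5
grip_force: 0.0
```

Request:
{"api": "move_arm", "payload": {"plan": [[0,0,0,0,0,0,6.4],[0,0,0,0,0,0,6.2],[0,0,0,0,0,0,5.8],[0,0,0,0,0,0,5.0],[0,0,0,0,0,0,4.0]]}}

```text
time: 6.0
tcp_pos: [603.1, 26.3, 66.9]
tcp_rot: [[0.967, 0.256, 0.001], [0.256, -0.967, -0.0], [0.001, 0.001, -1.0]]
force: [0.8, -0.6, 2.6]
grip_width: 59.9
grip_force: 30.0
```

Request:
{"api": "move_arm", "payload": {"plan": [[0,0,0,0,0,0,4],[0,0,0,0,0,0,4]]}}

```text
time: 6.17
tcp_pos: [603.0, 26.3, 66.9]
tcp_rot: [[0.967, 0.256, 0.001], [0.256, -0.967, -0.0], [0.0, 0.001, -1.0]]
force: [-0.1, -1.2, 2.0]
grip_width: 59.8
grip_force: 30.0
```

Request:
{"api": "move_arm", "payload": {"plan": [[0,0,-3,0,0,0,4],[0,0,-3,0,0,0,4],[0,0,-3,0,0,0,4],[0,0,-3,0,0,0,4],[0,0,-3,0,0,0,4]]}}

```text
time: 6.58
tcp_pos: [603.3, 26.9, 67.2]
tcp_rot: [[0.866, 0.5, 0.001], [0.5, -0.866, 0.0], [0.001, 0.0, -1.0]]
force: [-0.9, 0.6, 6.2]
grip_width: 60.1
grip_force: 30.0
```

Run:
```python
from h import *
s=r.sense();print(s["tcp_pos"],s["force"],s["moment"],np.round(s["joint_pos"],2),np.degrees(np.arctan2(s["tcp_rot"][1][0],s["tcp_rot"][0][0])))
sd,ds=optics.grab_frame("side");cv2.imwrite("pics/s4.png",cv2.resize(sd[140:270,230:390],(800,600),interpolation=cv2.INTER_CUBIC)[:,:,::-1])
```

```text
[603.30060287  26.85651721  67.21150315] [-0.89225036  0.5516854   6.20994109] [-0.05926463  0.01292627 -0.10660146] [ 0.33  0.5  -0.57  1.68  0.3   1.05 -1.38] 30.001162664105816
```

View pics/s4.png

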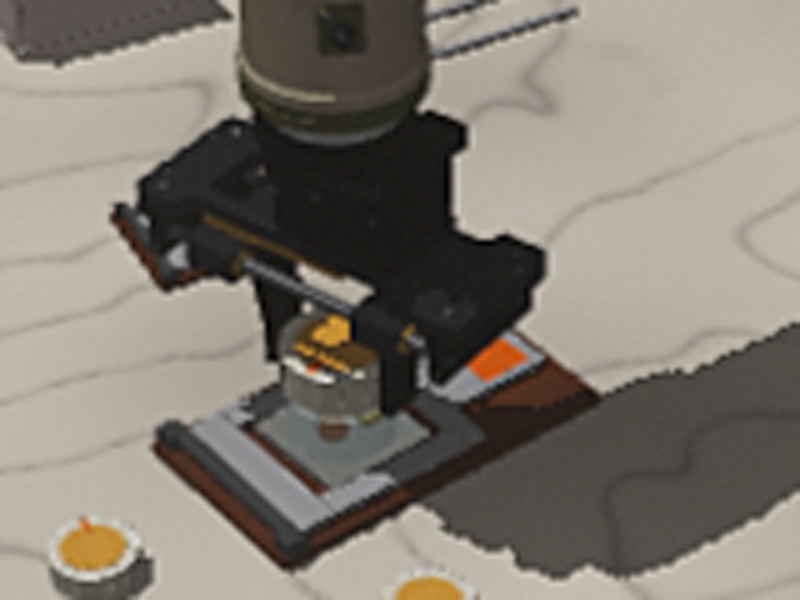

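The picture shows the frame still flat, the foot square in the opening, and the cap's mark at (312,370) turned anticlockwise with the gripper. Continuing, rising slightly with the thread.

Request:
{"api": "move_arm", "payload": {"plan": [[0,0,-4,0,0,-0.03,4],[0,0,-4,0,0,-0.02,4],[0,0,-4,0,0,-0.02,4],[0,0,-4,0,0,-0.02,4],[0,0,-4,0,0,-0.02,4]]}}

```text
time: 7.05
tcp_pos: [603.2, 26.9, 68.1]
tcp_rot: [[0.642, 0.767, 0.001], [0.767, -0.642, 0.0], [0.001, 0.001, -1.0]]
force: [0.1, -0.3, 3.2]
grip_width: 59.9
grip_force: 30.0
```

Request:
{"api": "move_arm", "payload": {"plan": [[0,0,-4,0,0,-0.02,4],[0,0,-4,0,0,-0.02,4],[0,0,-4,0,0,-0.02,4],[0,0,-4,0,0,-0.02,4],[0,0,-4,0,0,-0.02,4]]}}

```text
time: 7.47
tcp_pos: [603.0, 27.0, 68.9]
tcp_rot: [[0.341, 0.94, 0.001], [0.94, -0.341, 0.0], [0.001, 0.0, -1.0]]
force: [-0.8, 0.9, 1.5]
grip_width: 60.3
grip_force: 30.0
```

Request:
{"api": "move_arm", "payload": {"plan": [[0,0,-4,0,0,-0.02,4],[0,0,-4,0,0,-0.02,4],[0,0,-4,0,0,-0.02,4],[0,0,-3,0,0,-0.02,4],[0,0,0,0,0,0,4]]}}

```text
time: 7.88
tcp_pos: [602.6, 26.7, 69.2]
tcp_rot: [[0.087, 0.996, -0.001], [0.996, -0.087, 0.0], [0.0, -0.001, -1.0]]
force: [0.1, 0.2, -0.2]
grip_width: 59.8
grip_force: 30.0
```

Run:
```python
from h import *
s=r.sense();print(s["tcp_pos"],s["force"],s["moment"],np.round(s["joint_pos"],2),np.degrees(np.arctan2(s["tcp_rot"][1][0],s["tcp_rot"][0][0])))
sd,ds=optics.grab_frame("side");cv2.imwrite("pics/s5.png",cv2.resize(sd[140:270,230:390],(800,600),interpolation=cv2.INTER_CUBIC)[:,:,::-1])
```

```text
[602.57386657  26.73264466  69.16339271] [ 0.11948997  0.21284332 -0.19620988] [ 0.02321075 -0.06604446  0.01386046] [ 0.46  0.55 -0.75  1.67  0.41  1.09 -0.49] 85.00279017151573
```

View pics/s5.png

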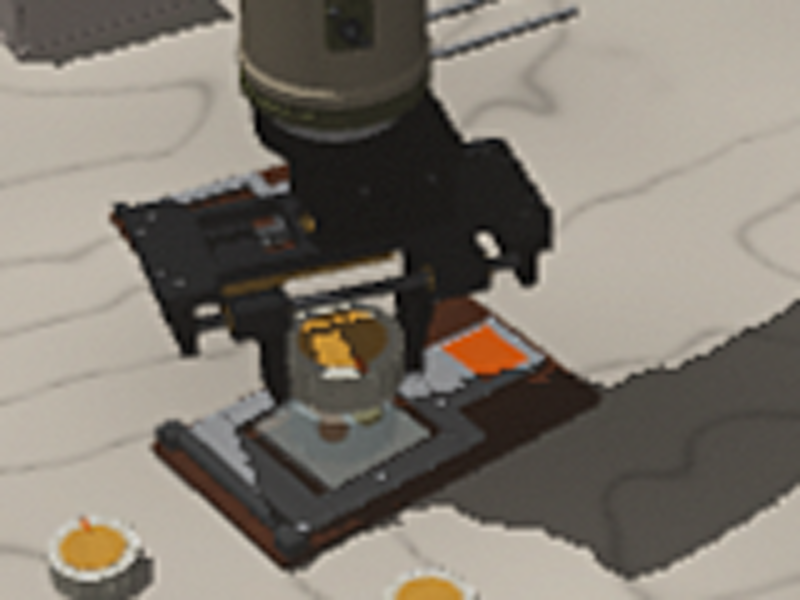

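The jar and frame are unmoved and the cap has turned with the gripper by 70° (mark near (362,365)); the resisting moment is now about zero. Another 11° for margin, then a gentle lift.

Request:
{"api": "move_arm", "payload": {"plan": [[0,0,-4,0,0,0,4],[0,0,-4,0,0,-0.02,4],[0,0,-3,0,0,-0.02,4],[0,0,0,0,0,-0.2,4],[0,0,0,0,0,-0.2,4]]}}

```text
time: 8.35
tcp_pos: [602.7, 26.7, 73.8]
tcp_rot: [[-0.099, 0.995, -0.0], [0.995, 0.099, 0.0], [0.0, -0.0, -1.0]]
force: [-0.0, 0.5, -0.8]
grip_width: 59.9
grip_force: 30.0
```

Request:
{"api": "move_arm", "payload": {"plan": [[0,0,0,0,0,-0.6,4],[0,0,0,0,0,-0.8,4],[0,0,0,0,0,-0.8,4],[0,0,0,0,0,-0.6,4],[0,0,0,0,0,-0.4,4]]}}

```text
time: 8.77
tcp_pos: [603.3, 26.8, 107.3]
tcp_rot: [[-0.102, 0.995, 0.002], [0.995, 0.102, -0.0], [-0.0, 0.002, -1.0]]
force: [-0.2, -0.8, -1.1]
grip_width: 59.8
grip_force: 30.0
```

Request:
{"api": "move_arm", "payload": {"plan": [[0,0,0,0,0,0,4],[0,0,0,0,0,0,4],[0,0,0,0,0,0,4]]}}

```text
time: 9.02
tcp_pos: [602.6, 26.5, 105.5]
tcp_rot: [[-0.102, 0.995, -0.0], [0.995, 0.102, -0.0], [-0.0, -0.0, -1.0]]
force: [0.4, -0.9, -1.4]
grip_width: 59.8
grip_force: 30.0
```

Run:
```python
from h import *
s=r.sense();print(s["time"],s["tcp_pos"],s["force"],s["moment"])
sd,ds=optics.grab_frame("side");cv2.imwrite("pics/s6.png",cv2.resize(sd[140:270,230:390],(800,600),interpolation=cv2.INTER_CUBIC)[:,:,::-1])
S=pts("side",ds);m=(np.hypot(S[...,0]-602.5,S[...,1]-26.8)<34)
hs=cv2.cvtColor(sd,cv2.COLOR_RGB2HSV)
o=m&(hs[...,1]>120)&(hs[...,0]>14)&(hs[...,0]<30)&(S[...,2]>85)&(S[...,2]<140);print("cap top z",o.sum(),np.median(S[o],0))
```

```text
9.0167 [602.58738907  26.51652076 105.53847492] [ 0.39892214 -0.92887584 -1.4307801 ] [-0.04018467 -0.10182249  0.02469809]
cap top z 159 [601.95276507  28.14575603 116.25839937]
```

View pics/s6.png

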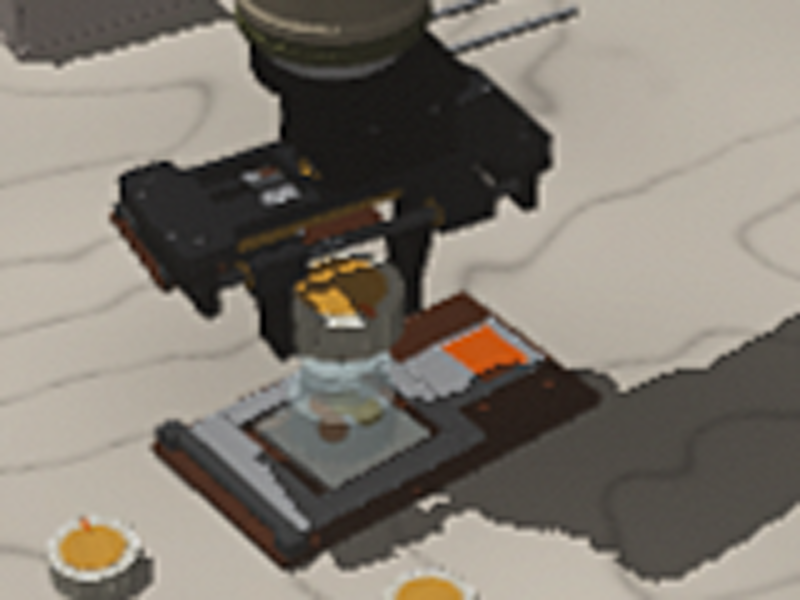

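The picture shows the cap free and level, about 2 cm above the jar's mouth. Its top measures about 116–118 mm, so the lower edge is at about 91 mm. The jar is still in the flat brace, and the load is about 1 N, so the cap only.

```bash
python3 -c "
from rig import r
print(r.hand_in())"
```

```text
the job is handed in; nothing more can be done
None
```

I pressed the frame flat, unscrewed the cap with the jar staying in the brace, and handed the job in at about 9 s with the cap held level and centred, its lower edge about 2 cm above the jar's mouth; no verdict came back.

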